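# Weigh the sample jar on the notched-beam scale

## Task

Stand the amber sample jar upright in the middle of the steel pan of the green beam scale and let go, then slide the brass poise along the notched beam, notch by notch, until it sits in the notch at which the red pointer comes to rest in the green centre band. Be gentle: work the poise with a light touch, never forcing it against the beam or bearing down on beam or pan, do not slam the jar down, leave everything else on the desk where it is, and finish clear of the scale.

Things in the scene. Friction and masses are not known exactly. Their poses are not given: they have to be found in the camera images.
- scale: green bench beam scale, fixed; origin on the desk under the pivot, z up, +y along the beam from pan end to pointer end. Base 130 (x) mm, y -195 to +295 mm, 18 mm high. Pivot axis along x, 105 mm up; two pivot posts at x +-22, y +-12 mm, 112 mm tall. White reading plate at y 282 mm, 155 mm tall. Its place and yaw vary.
- beam: tilting aluminium beam, origin on the pivot, +y towards the pointer; bar 10 mm thick, 14 mm tall, top 9 mm below the pivot axis, round cross ridges every 12 mm. Tilts +-0.12 rad to stops, +y end up if the pan outweighs the poise. Sprung: near balance it tilts 0.045 rad per notch of error; beyond 2.6 notches it rests on a stop. Settles in about 1 s. Carries the pan.
- poise: sliding weight, 250 g: brass saddle 31 mm (x) x 50 mm (along the beam), from 37 mm below to 11 mm above its origin, loose but captive on the beam (play 5 mm up, 2.5 mm sideways). Its two smooth teeth drop into the notches; to cross a ridge it must rise 1.8 mm, then drops by itself. Origin between the teeth, axes like the beam's. Free to rise it takes a few N; held down, or tipped by a push high up, it binds.
- poise_knob (a point): middle of the poise's black upright grip, 30 mm above the poise origin; the grip is 16 mm wide along the beam, 26 mm across it, from 11 to 45 mm above the poise origin. It can be pinched, best across the beam, eased up 2 to 4 mm from its seat and drawn along the beam's slope: lower it binds on the ridges, higher it pulls the beam against its stop.
- first_notch (a point): fixed to the beam, axes of the beam: the poise origin when seated 66 mm from the pivot. The other seats lie every 12 mm along its y, up to +144 mm. The poise starts at -4 to +16 mm, perhaps perched on a ridge, always too near the pivot for the jar; it balances at +60 to +132 mm, farther out for a heavier jar.
- pointer_tip (a point): tip of the red pointer at the beam's +y end, 290 mm from the pivot; moves up or down 13 mm for each notch of error near balance
- centre_mark (a point): centre of the 17 mm tall green band on the fixed white reading plate: the pointer tip is level with it when the beam is level. Its z is up. The pointer tip above it: the pan is too heavy, move the poise outward (+y); below it: move the poise back.
- pan_floor (a point): centre of the floor of the round steel pan, which rides at the beam's -y end, 130 mm from the pivot, always level, about 145 mm above the desk when the beam is level and up to 16 mm higher or lower with its tilt; inner radius 46 mm, rim 6 mm above the floor. Empty, the beam is about level; under the jar it sinks to its lower stop.
- amber_jar: the jar to weigh: amber glass with a black cap and paper label, 52 mm dia x 78 mm tall, 115 to 245 g (unknown), origin under its centre, z up
- green_jar: bystander, green glass jar, white cap, 52 dia x 78 tall, about 170 g; same shape as the amber jar, NOT the one to weigh (mm); origin at the centre of its underside
- blue_tin: bystander, plain blue tin, 52 dia x 60 tall cylinder (mm); origin at the centre of its underside
- mug: bystander, white mug, 80 dia x 92 tall, handle to its +y (mm); origin at the centre of its underside
- tumbler: bystander, glass tumbler, 76 dia x 85 tall, open top (mm); origin at the centre of its underside
- magnifier: bystander, brass-rimmed magnifier, lying flat; origin under the centre of the 72 dia lens ring, 16 dia handle reaches 130 from it to its -x (mm)
- spoon: bystander, red-handled spoon, 170 long, lying flat along its x (mm); origin at the centre of its underside
- spoon2: bystander, green-handled spoon, 170 long, lying flat along its x (mm); origin at the centre of its underside
Things that resemble listed ones, but are neither listed nor needed, are in the scene too. What is shaped like the poise but blue or pink is not meant.

How it is judged:
By the outcome, as a careful person would: the job done as asked, in the order asked, and still so for the second after the job is handed in, with the robot touching nothing.
It also fails if it takes over 72 s, if anything falls off the work surface, if the arm or the gripper's body presses on something with over 40 N, if the wrist force passes 120 N, or if a joint passes its speed limit or range.

## Robot

A 6-joint arm with a two-finger parallel gripper is mounted at the origin on the work surface. World frame = base frame: x ahead of the robot, y to its left, z up, the work surface at z = 0. Lengths are in m, angles in rad, forces in N, time in s.
With the tool pointing down it reaches from about 0.325 to 0.9 m from the base axis. Payload 3.5 kg.
Tool frame: the origin (TCP) lies at the very end of the fingers, on their centre line; the grasp point (between the pads) lies 19 mm behind it; z points along the fingers, y is the line along which they close (so a half turn about z gives the same grasp; the last joint's range is limited). The gripper opens to 85 mm and grips with 20 to 120 N. Pads are 22 mm wide; open, the fingers measure 114 mm over their backs; the gripper's body (76 mm by 85 mm) begins 54 mm behind the grasp point. The pads swing forward as they close: fully open they stand 13 mm farther back than shut.
Start: joints at [-1.357, 0.276, -0.026, 1.268, 0, 1.467], TCP at [0.195, -0.594, 0.231] pointing down, gripper open.
Joint ranges: [-3.12, 3.12], [-0.85, 1.88], [-1.08, 1.24], [-1.95, 2.15], [-1.57, 1.53], [-3.14, 3.14]. Speed limits (rad/s): [2.57, 2.57, 3.14, 3.14, 3.14, 3.14].

## Interface

Orientations are given as a unit quaternion [w, x, y, z].
In Python, from plant import robot, capture, camera_params, job, cut_out gives the robot as it stands.
- The arm moves only by the shell command python3 -m crank 'ROWS' [FORCE]. ROWS is text: rows parted by semicolons, each of 7 numbers parted by spaces: the turn, a rotation vector about the tool's x, y, z in degrees, then the shift along the tool's x, y, z in cm, then the opening, from 0 (shut) to 1 (fully open). In form: ax ay az dx dy dz fingers; .... A call has 1 to 12 rows; each row is the pose to reach, as a shift and turn from the pose commanded when the call began, along the tool's axes at that moment; what a row does not reach only later rows make up. A row lasts 1/10 s, in which the tool goes at most 50 mm and 8.59 degrees, less where a joint would pass 70% of its speed; a pose out of reach is approached as far as the arm can. A call with a gripper value outside its range is refused whole. The fingers move at their own pace and stop on an object; FORCE is the grip in N (left out, the last holds). Time passes only in rows, so rows that repeat a pose let the fingers close. It gives the time, the measured TCP pose, the force, the opening and the grip force at its end, in the units of the state.
- robot.observe(): the state, without advancing time (a new reading comes with each control period).
- capture(name): name is "scene" or "top" or "wrist"; returns (picture, depth): 384x512x3 uint8, red, green, blue; 384x512 float32, m along the optical axis (not along the pixel's ray), 0 where there is no reading.
- camera_params(name): a dict with "fx", "fy", "cx", "cy" (pixels), "camera_from_world" (4x4, takes a point from world to camera coordinates). Camera axes: x right, y up, looking along -z (the intrinsics and any distortion apply to the point x, -y, -z); pixel columns grow to the right and rows downward; lengths in m; the calibration is good to about 2 mm. A picture is of the moment at which its call begins: read the wrist's pose just before it. camera_params takes no time and is no camera call; for the wrist camera it gives the pose at the moment of the call.
- job.close_job(): hands the job in; it is judged then, once.
Trained networks look in the newest picture that a camera, given by its name, has taken for a name from the list of things; names that differ only in an ending like _2 or _b are one class to them, and where a whole thing is asked for, a point or a joint stands for the part that bears it (a point fixed in the world has none). Each returns a list of dicts, best first, with "confidence" (0 to 1); they miss things now and then, are a little off and sometimes report something else, mostly with a low value. They report only what shows in the picture. A call takes as long as a camera call. They do not tell look-alikes from the thing itself.
- cut_out(camera, target): "region" (384x512 bool, what is visible of it) and "bbox" ([left, top, right, bottom] in pixels, round what is visible of it).
The state is a dict: "t": time; "joint_pos": joint angles; "qd": joint speeds; "effort": joint torques, N m; "tool_pos": TCP position; "orientation": TCP orientation; "contact_force": force on the tool from outside, world axes, zero at the start; "torque": the same for the moment, N m; "width": finger opening in m; "finger_force": force on a finger pad.
Only numpy, scipy, OpenCV 4.12 (cv2) and the standard library are available. Lean on these libraries where they do the work, as an engineer would, in place of code of your own. Each camera call takes 0.05 s, during which the arm holds its last target. There are 200 camera calls.

## Working session

There is one attempt and no reset: what is moved stays moved. The work goes in short steps, Python scripts to look and compute and a shell command to move; the robot and the scene stay as the last step left them, time stands still between calls to the robot, and variables do not carry over. Pictures are saved under pics/ and viewed, at most 10 in all, crops included, and the job is handed in when it is done.

```bash
ls; mkdir -p pics; cat > h.py <<'E'
import numpy as np, cv2
from plant import robot, capture, camera_params, job, cut_out
def pix2w(cam,u,v,d,P=None):
    P=P or camera_params(cam)
    pc=np.array([(u-P["cx"])/P["fx"]*d, -(v-P["cy"])/P["fy"]*d, -d*np.ones_like(d)]) if np.ndim(d) else np.array([(u-P["cx"])/P["fx"]*d, -(v-P["cy"])/P["fy"]*d, -d])
    T=np.linalg.inv(P["camera_from_world"])
    return (T[:3,:3]@pc).T+T[:3,3]
def w2pix(cam,p,P=None):
    P=P or camera_params(cam)
    c=P["camera_from_world"]@np.append(p,1)
    return np.array([P["cx"]+P["fx"]*c[0]/-c[2], P["cy"]-P["fy"]*c[1]/-c[2]])
def pts(cam,reg,depth,P=None):
    v,u=np.nonzero(reg&(depth>0)); return pix2w(cam,u,v,depth[v,u],P)
def save(img,name): cv2.imwrite("pics/"+name,img[:,:,::-1])
def R(q=None):
    from scipy.spatial.transform import Rotation as Ro
    q=robot.observe()["orientation"] if q is None else q
    return Ro.from_quat([q[1],q[2],q[3],q[0]]).as_matrix()
E
python3 - <<'E'
from h import *
s=robot.observe();print(s)
ims=[]
for c in ["scene","top"]:
    im,d=capture(c);np.save(c+"_d.npy",d);np.save(c+"_i.npy",im)
    ims.append(im)
    P=camera_params(c);print(c,P.keys(),P["fx"],np.linalg.inv(P["camera_from_world"]).round(3))
    for t in ["amber_jar","poise","scale","pan_floor","pointer_tip","green_jar","beam"]:
        for r in cut_out(c,t)[:4]:
            p=pts(c,r["region"],d); print(t,round(r["confidence"],2),r["bbox"],p.mean(0).round(3) if len(p) else None,p.max(0).round(3) if len(p) else None)
save(cv2.resize(np.vstack(ims),None,fx=.78,fy=.78),"a.png") if 0 else [save(i,n) for i,n in zip(ims,["scene.png","top.png"])]
E
```

```text
pics
{'t': 0.0, 'joint_pos': array([-1.35742778e+00,  2.77145435e-01, -2.79116061e-02,  1.26804047e+00,
        3.38495197e-06,  1.46740885e+00]), 'qd': array([ 8.23511858e-04,  7.56330649e-04, -2.16802337e-03,  5.92476654e-05,
        1.66654379e-03,  1.11636566e-03]), 'effort': array([ 1.15601179e-04, -4.45511198e+01,  2.95200562e+01,  1.63053861e-02,
       -1.78855803e-04, -3.21867269e-06]), 'tool_pos': array([ 0.19450532, -0.59311282,  0.23013755]), 'orientation': array([-1.14894392e-03,  9.87483743e-01,  1.57716624e-01, -6.15497657e-05]), 'contact_force': array([-0.05339684, -0.45326214, -0.1326489 ]), 'torque': array([-0.03567837,  0.03133661, -0.00619981]), 'finger_force': 0.0, 'width': 0.08554651576464918}
scene dict_keys(['fx', 'fy', 'cx', 'cy', 'camera_from_world']) 479.08346856056517 [[-0.604 -0.606  0.517  1.262]
 [ 0.796 -0.447  0.408  0.695]
 [-0.016  0.658  0.753  1.326]
 [ 0.     0.     0.     1.   ]]
amber_jar 0.79 [200.6, 152.2, 215.5, 169.1] [ 0.405 -0.252  0.063] [ 0.426 -0.231  0.088]
poise 0.79 [270.7, 195.2, 285.5, 216.7] [0.408 0.086 0.042] [0.433 0.107 0.092
[... 1202 characters left out ...]
24] [0.56  0.118 0.155]
poise 0.67 [235.4, 209.9, 250.5, 231.8] [0.403 0.081 0.055] [0.428 0.104 0.088]
poise 0.65 [411.1, 196.9, 435.0, 216.9] [ 0.431 -0.405  0.053] [ 0.456 -0.384  0.068]
poise 0.48 [195.8, 200.0, 216.5, 215.7] [0.43  0.178 0.059] [0.448 0.204 0.088]
scale 0.93 [149.8, 133.1, 339.2, 208.2] [0.536 0.071 0.051] [0.644 0.345 0.159]
pan_floor 0.55 [295.2, 154.7, 337.9, 197.4] [ 0.507 -0.106  0.145] [ 0.576 -0.052  0.157]
pointer_tip 0.59 [166.0, 150.2, 334.2, 196.0] [ 0.517 -0.051  0.134] [0.583 0.277 0.157]
green_jar 0.72 [399.3, 145.2, 424.5, 169.8] [ 0.565 -0.376  0.065] [ 0.591 -0.356  0.085]
beam 0.64 [166.7, 150.9, 338.2, 197.7] [ 0.516 -0.063  0.138] [0.58  0.274 0.155]
```

View pics/scene.png

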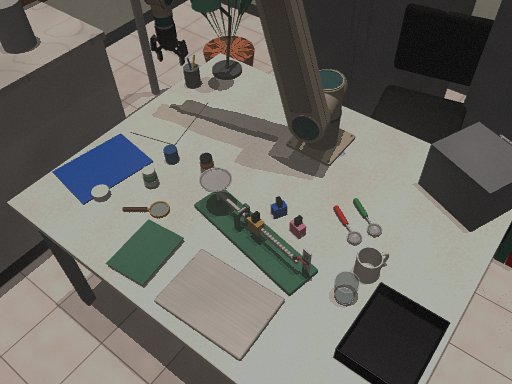

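```bash
python3 - <<'E'
from h import *
s=np.load("scene_i.npy");t=np.load("top_i.npy")
a=cv2.resize(s[130:310,110:400],(774,480),interpolation=cv2.INTER_CUBIC)[:, :]
b=cv2.resize(t[130:240,140:440],(774,284),interpolation=cv2.INTER_CUBIC)
save(cv2.resize(np.vstack([a,b]),None,fx=.78,fy=.78),"crop.png")
E
```

```text
(no output)
```

View pics/crop.png

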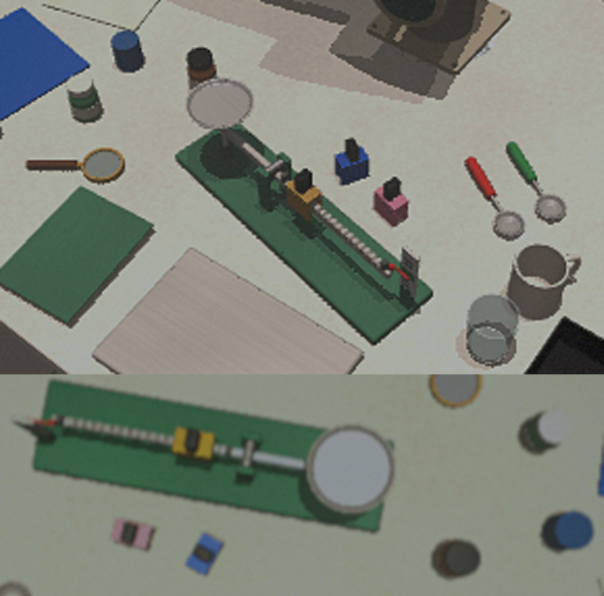

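The scene view shows the amber jar with its black cap at (207,161); the white-capped jar at (150,177) is the green bystander. Three things are poise-shaped: brass on the beam at (254,222), blue on the desk at (279,208) and pink on the desk at (297,227). The brass one is meant, since it sits on the beam; the enlarged crop confirms this. The pan is at (215,180) and the pointer at (305,262).

```bash
cat >> h.py <<'E'
def circ(p):
    A=np.c_[2*p[:,:2],np.ones(len(p))];x=np.linalg.lstsq(A,(p[:,:2]**2).sum(1),rcond=None)[0]
    return x[:2],np.sqrt(x[2]+x[0]**2+x[1]**2)
def go(target,yaw=None):
    """shift in tool axes (cm) and turn (deg) from measured pose; yaw = world angle of tool y (mod 180)"""
    s=robot.observe();r=R(s["orientation"])
    print("t",round(s["t"],2),"at",s["tool_pos"].round(4),"shift cm",(r.T@(np.array(target)-s["tool_pos"])*100).round(2))
    from scipy.spatial.transform import Rotation as Ro
    if yaw is not None:
        y=np.array([np.cos(yaw),np.sin(yaw),0]); z=np.array([0,0,-1.])
        for k in (1,-1):
            D=np.c_[np.cross(k*y,z),k*y,z]; print("turn",np.degrees(Ro.from_matrix(r.T@D).as_rotvec()).round(2))
E
python3 - <<'E'
from h import *
for c in ["top","scene"]:
    d=np.load(c+"_d.npy"); v,u=np.nonzero(d>0); p=pix2w(c,u,v,d[v,u])
    def box(cx,cy,r,z0,z1):
        m=(np.hypot(p[:,0]-cx,p[:,1]-cy)<r)&(p[:,2]>z0)&(p[:,2]<z1); return p[m]
    for n,b in dict(cap=box(.398,-.252,.045,.07,.1),pan=box(.507,-.106,.065,.135,.17)).items():
        h=cv2.minEnclosingCircle(b[:,:2].astype(np.float32)); print(c,n,len(b),b.mean(0).round(4),h,np.percentile(b[:,2],[5,50,95]).round(3))
    k=box(.55,.1,.05,.14,.17);print(c,"knob",len(k),k.mean(0).round(4),k.max(0).round(3),k.min(0).round(3))
    k=box(.58,.28,.03,.1,.2);print(c,"ptr",len(k),k.mean(0).round(4),k.max(0).round(3))
go([.397,-.252,.2])
E
```

```text
top cap 253 [ 0.3958 -0.2578  0.0785] ((0.39598336815834045, -0.2582821249961853), 0.023281419649720192) [0.075 0.079 0.083]
top pan 1536 [ 0.5075 -0.1059  0.1472] ((0.5067155957221985, -0.10583192110061646), 0.05555492639541626) [0.143 0.147 0.153]
top knob 69 [0.5431 0.0923 0.1508] [0.557 0.102 0.155] [0.53  0.084 0.142]
top ptr 85 [0.5691 0.2848 0.1235] [0.581 0.308 0.159]
scene cap 104 [ 0.3983 -0.2565  0.0772] ((0.3985632061958313, -0.2596590518951416), 0.027110667899250984) [0.072 0.077 0.083]
scene pan 639 [ 0.5052 -0.1083  0.1466] ((0.5071706175804138, -0.10534665733575821), 0.058343302458524704) [0.141 0.146 0.153]
scene knob 46 [0.5463 0.0938 0.1495] [0.558 0.105 0.157] [0.529 0.084 0.141]
scene ptr 103 [0.5707 0.2908 0.1222] [0.584 0.309 0.159]
t 0.8 at [ 0.1947 -0.5939  0.2314] shift cm [ 29.87 -26.19   3.13]
```

```bash
python3 -m crank '0 0 0 29.7 -25.6 2 1;0 0 0 29.7 -25.6 2 1;0 0 0 29.7 -25.6 2 1;0 0 0 29.7 -25.6 2 1;0 0 0 29.7 -25.6 2 1;0 0 0 29.7 -25.6 2 1;0 0 0 29.7 -25.6 2 1;0 0 0 29.7 -25.6 2 1;0 0 0 29.7 -25.6 2 1;0 0 0 29.7 -25.6 2 1;0 0 0 29.7 -25.6 2 1'; python3 - <<'E'
from h import *
s=robot.observe();P=camera_params("wrist");im,d=capture("wrist");save(im,"w1.png")
for r in cut_out("wrist","amber_jar")[:3]:
    p=pts("wrist",r["region"],d,P);q=p[p[:,2]>.065]
    print(r["confidence"],r["bbox"],q.mean(0) if len(q) else p.mean(0),q.max(0) if len(q) else 0,cv2.minEnclosingCircle(q[:,:2].astype(np.float32)) if len(q) else 0)
go([.397,-.258,.03],np.radians(-75)); print(R().round(3),s["joint_pos"].round(2))
E
```

```text
t: 1.9
tool_pos: [0.3971, -0.2589, 0.2115]
orientation: [0.0, 0.988, 0.157, 0.0]
contact_force: [0.6, 0.3, 0.3]
width: 0.0852
finger_force: 0.0
0.82 [229.0, 143.2, 276.2, 203.9] [ 0.39812458 -0.2569025   0.07665314] [ 0.41961807 -0.23435923  0.07926256] ((0.3967071771621704, -0.2575627267360687), 0.023296412080526352)
t 2.0 at [ 0.3968 -0.2593  0.2115] shift cm [ 0.06 -0.12 18.14]
turn [0.02 0.   3.04]
turn [-0.0000e+00  4.0000e-02 -1.7696e+02]
[[ 0.951  0.31   0.   ]
 [ 0.31  -0.951 -0.   ]
 [-0.     0.    -1.   ]] [-0.71  0.02 -0.37  1.18 -0.    2.11]
```

View pics/w1.png

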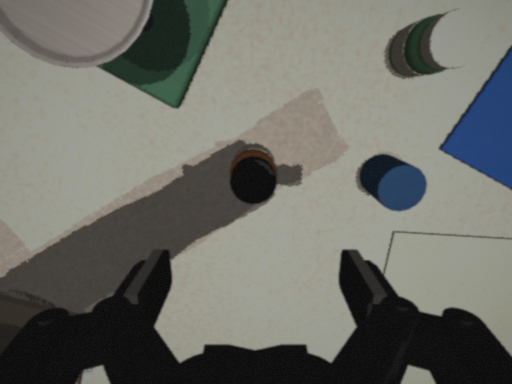

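The wrist view shows the amber jar's black cap at (253,178), its amber body just visible behind. The blue tin at (400,187) is well clear of the finger path, so I go down.

```bash
python3 -m crank '0 0 0 0 -.15 5 1;0 0 0 0 -.15 9 1;0 0 0 0 -.15 13 1;0 0 0 0 -.15 16 1;0 0 0 0 -.15 17.5 1;0 0 0 0 -.15 18.3 1;0 0 0 0 -.15 18.3 .8;0 0 0 0 -.15 18.3 0;0 0 0 0 -.15 18.3 0;0 0 0 0 -.15 18.3 0;0 0 0 0 -.15 18.3 0;0 0 0 0 -.15 18.3 0' 25
```

```text
t: 3.2
tool_pos: [0.3977, -0.2579, 0.0297]
orientation: [0.001, 0.987, 0.158, 0.001]
contact_force: [-1.9, -0.1, 6.6]
width: 0.0508
finger_force: 26.8
```

```bash
python3 -m crank '0 0 0 0 0 -1 0;0 0 0 0 0 -4 0;0 0 0 0 0 -8 0;0 0 0 0 0 -12 0;0 0 0 0 0 -16 0;0 0 0 1 -1 -18 0;0 0 0 4 -3 -18 0;0 0 0 8 -6 -18 0;0 0 0 12 -9 -18 0;0 0 0 14 -10.5 -18 0;0 0 0 15.1 -11.1 -18 0;0 0 0 15.1 -11.1 -18 0'; python3 - <<'E'
from h import *
P=camera_params("wrist");im,d=capture("wrist");save(im,"w2.png")
v,u=np.nonzero((d>0)); p=pix2w("wrist",u,v,d[v,u],P)
m=(np.hypot(p[:,0]-.507,p[:,1]+.106)<.07)&(p[:,2]>.138)&(p[:,2]<.158)
b=p[m];print(len(b),np.percentile(b[:,2],[5,25,50,75,95]).round(4),cv2.minEnclosingCircle(b[:,:2].astype(np.float32)))
m=(np.hypot(p[:,0]-.507,p[:,1]+.106)<.07)&(p[:,2]>.16);print("jar",p[m].mean(0).round(3) if m.any() else 0)
for r in cut_out("wrist","poise")[:2]:
    q=pts("wrist",r["region"],d,P);print(r["confidence"],r["bbox"],q.mean(0).round(3))
go([.507,-.106,.18])
E
```

```text
t: 4.4
tool_pos: [0.506, -0.1031, 0.2082]
orientation: [-0.0, 0.987, 0.159, -0.0]
contact_force: [-0.2, -0.0, -1.5]
width: 0.0502
finger_force: 27.1
10278 [0.1438 0.1444 0.145  0.1466 0.1507] ((0.5073976516723633, -0.10404559224843979), 0.055792998522520065)
jar [ 0.515 -0.101  0.265]
0.8 [2.9, 33.9, 89.4, 103.6] [0.548 0.082 0.112]
0.8 [34.3, 173.7, 105.7, 231.7] [0.412 0.077 0.05 ]
t 4.5 at [ 0.5049 -0.1046  0.2081] shift cm [0.16 0.2  2.81]
```

View pics/w2.png

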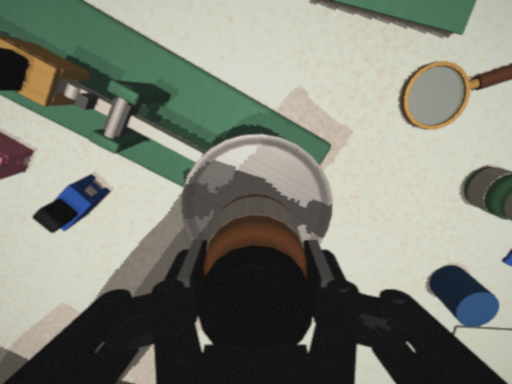

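The jar hangs upright between the fingers over the pan, whose centre is at about (257,200), and needs only a few mm of correction. I lower it slowly.

```bash
python3 -m crank '0 0 0 .2 .1 1 0;0 0 0 .2 .1 2 0;0 0 0 .2 .1 2.6 0;0 0 0 .2 .1 2.9 0;0 0 0 .2 .1 3.1 0;0 0 0 .2 .1 3.2 0;0 0 0 .2 .1 3.3 0;0 0 0 .2 .1 3.4 0;0 0 0 .2 .1 3.5 0'; python3 -m crank '0 0 0 0 0 .15 0;0 0 0 0 0 .3 0;0 0 0 0 0 .45 0;0 0 0 0 0 .6 0;0 0 0 0 0 .75 0;0 0 0 0 0 .9 0'
```

```text
t: 5.4
tool_pos: [0.5081, -0.1045, 0.1736]
orientation: [0.0, 0.987, 0.158, 0.0]
contact_force: [0.4, 0.1, -1.7]
width: 0.0504
finger_force: 27.1
t: 6.0
tool_pos: [0.5078, -0.1045, 0.1642]
orientation: [-0.0, 0.987, 0.158, 0.0]
contact_force: [0.5, 1.3, -0.5]
width: 0.0505
finger_force: 27.1
```

```bash
python3 -m crank '0 0 0 0 0 .1 0;0 0 0 0 0 .2 0;0 0 0 0 0 .3 0;0 0 0 0 0 .3 0'; python3 - <<'E'
from h import *
im,d=capture("top");p=pix2w("top",*np.nonzero(d>0)[::-1],d[d>0])
m=(np.hypot(p[:,0]-.507,p[:,1]+.106)<.055)&(np.hypot(p[:,0]-.507,p[:,1]+.106)>.03)&(p[:,2]>.11)&(p[:,2]<.155)
print(np.percentile(p[m][:,2],[5,25,50,75]))
E
```

```text
t: 6.4
tool_pos: [0.5077, -0.1045, 0.1612]
orientation: [-0.0, 0.987, 0.158, -0.0]
contact_force: [0.1, -0.4, -1.9]
width: 0.0508
finger_force: 27.2
[0.12824745 0.13137745 0.1330077  0.13544078]
```

```bash
python3 -m crank '0 0 0 0 0 .1 0;0 0 0 0 0 .1 0;0 0 0 0 0 .1 0'; python3 -m crank '0 0 0 0 0 .1 0;0 0 0 0 0 .1 0;0 0 0 0 0 .1 0'
```

```text
t: 6.75
tool_pos: [0.5078, -0.1045, 0.1603]
orientation: [0.0, 0.987, 0.158, 0.0]
contact_force: [0.5, 1.2, -1.4]
width: 0.0506
finger_force: 27.2
t: 7.05
tool_pos: [0.5079, -0.1045, 0.1593]
orientation: [0.0, 0.987, 0.158, 0.0]
contact_force: [-0.3, 0.6, -1.2]
width: 0.0508
finger_force: 27.2
```

```bash
python3 -m crank '0 0 0 0 0 .05 0.6;0 0 0 0 0 .05 .66;0 0 0 0 0 .05 .72;0 0 0 0 0 .05 .8;0 0 0 0 0 .05 .8;0 0 0 0 0 0 .8;0 0 0 0 0 -1 .8;0 0 0 0 0 -3 .8;0 0 0 0 0 -6 .8;0 0 0 0 0 -10 .8;0 0 0 0 0 -14 .8;0 0 0 0 0 -14 .8'; python3 - <<'E'
from h import *
P=camera_params("wrist");im,d=capture("wrist")
p=pix2w("wrist",*np.nonzero(d>0)[::-1],d[d>0],P)
m=(np.hypot(p[:,0]-.507,p[:,1]+.106)<.06)&(p[:,2]>.19);print("wrist cap",cv2.minEnclosingCircle(p[m][:,:2].astype(np.float32)) if m.any() else 0,p[m].mean(0))
m=(np.hypot(p[:,0]-.507,p[:,1]+.106)<.06)&(p[:,2]>.12)&(p[:,2]<.15);print("pan",cv2.minEnclosingCircle(p[m][:,:2].astype(np.float32)),np.percentile(p[m][:,2],[5,50,95]))
for c in ["scene","top"]:
    im,d=capture(c); p=pix2w(c,*np.nonzero(d>0)[::-1],d[d>0])
    k=p[(np.hypot(p[:,0]-.547,p[:,1]-.093)<.05)&(p[:,2]>.145)];print(c,"knob",len(k),k.mean(0).round(4),k.max(0).round(3),k.min(0).round(3))
    r=cut_out(c,"poise_knob")[:3]
    for x in r:
        q=pts(c,x["region"],d);print("net",x["confidence"],x["bbox"],q.mean(0).round(4),q.max(0).round(4))
    if c=="scene": save(cv2.resize(im[130:310,170:350],(600,600),interpolation=cv2.INTER_CUBIC),"s2.png")
go([.545,.093,.25],np.radians(-10.7))
E
```

```text
t: 8.25
tool_pos: [0.5115, -0.1057, 0.307]
orientation: [0.003, 0.987, 0.158, 0.006]
contact_force: [-0.5, -1.3, -1.1]
width: 0.0685
finger_force: 0.0
wrist cap ((0.5071827173233032, -0.10595761239528656), 0.06004900857806206) [ 0.51835031 -0.10146824  0.35993785]
pan ((0.507627010345459, -0.1030985489487648), 0.055593810975551605) [0.12730561 0.12888362 0.13479605]
scene knob 51 [0.5451 0.0889 0.156 ] [0.557 0.098 0.164] [0.531 0.078 0.146]
net 0.83 [270.8, 196.9, 287.0, 218.4] [0.4103 0.0868 0.0414] [0.4333 0.1076 0.0914]
net 0.64 [247.8, 209.9, 263.0, 232.7] [0.5517 0.0957 0.1245] [0.5644 0.1191 0.1624]
net 0.59 [288.7, 213.6, 306.0, 238.0] [0.4384 0.1851 0.0417] [0.4538 0.208  0.0878]
top knob 72 [0.542  0.0871 0.1597] [0.556 0.097 0.166] [0.529 0.079 0.145]
net 0.58 [232.2, 206.6, 250.6, 230.8] [0.4034 0.0812 0.0492] [0.4329 0.1096 0.0865]
net 0.55 [194.4, 200.0, 215.0, 214.1] [0.4302 0.1782 0.0588] [0.4502 0.2065 0.087 ]
net 0.54 [222.5, 156.2, 247.5, 175.9] [0.5407 0.0934 0.1243] [0.5774 0.1284 0.1657]
t 8.5 at [ 0.5069 -0.1042  0.298 ] shift cm [  9.77 -17.54   4.81]
turn [-1.400e-01  6.000e-02 -6.115e+01]
turn [7.0000e-02 1.6000e-01 1.1885e+02]
```

View pics/s2.png

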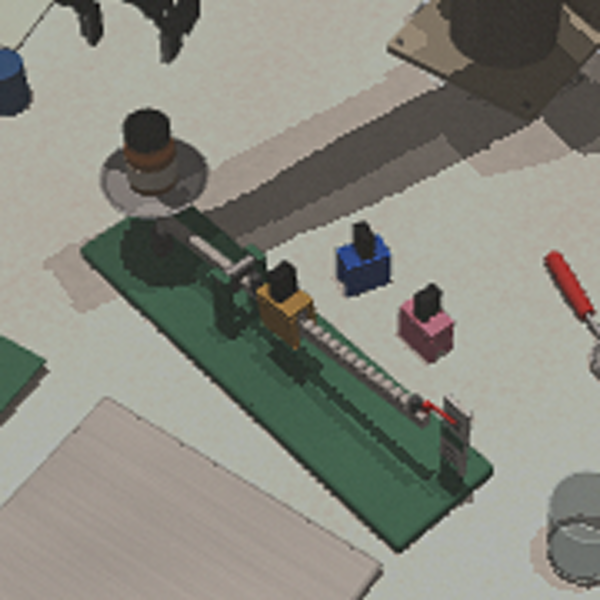

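The jar stands upright in the pan at (150,165), the beam is at its stop with the pointer up, and the brass poise grip is at (285,278) in the crop. I move above the poise.

```bash
python3 -m crank '0 0 -8 3 -4 0 .8;0 0 -16 6 -9 0 .8;0 0 -24 9.7 -13 0 .8;0 0 -32 9.7 -17.3 1 .8;0 0 -40 9.7 -17.3 2 .7;0 0 -48 9.7 -17.3 4.8 .6;0 0 -56 9.7 -17.3 4.8 .6;0 0 -61 9.7 -17.3 4.8 .6;0 0 -61 9.7 -17.3 4.8 .6;0 0 -61 9.7 -17.3 4.8 .6;0 0 -61 9.7 -17.3 4.8 .6'; python3 - <<'E'
from h import *
P=camera_params("wrist");im,d=capture("wrist");np.save("w3d.npy",d);save(im,"w3.png")
for n in ["poise","beam","poise_knob"]:
  for r in cut_out("wrist",n)[:2]:
    q=pts("wrist",r["region"],d,P);print(n,r["confidence"],r["bbox"],q.mean(0).round(3),q.max(0).round(3))
p=pix2w("wrist",*np.nonzero(d>0)[::-1],d[d>0],P)
k=p[(np.hypot(p[:,0]-.543,p[:,1]-.09)<.03)&(p[:,2]>.15)&(p[:,2]<.175)];print("knob",len(k),k.mean(0).round(4),k.max(0).round(3),k.min(0).round(3),cv2.minAreaRect((k[:,:2]*1000).astype(np.float32)))
s=np.array([.5318,.0227]);th=np.radians(10.7)
e=np.array([np.sin(th),np.cos(th)]);f=np.array([e[1],-e[0]])
a=(p[:,:2]-s)@e;b=(p[:,:2]-s)@f
m=(a>.125)&(a<.24)&(abs(b)<.02)&(p[:,2]>.085)&(p[:,2]<.135);print("beam n",m.sum())
if m.sum()>50:
  print(np.polyfit(a[m],b[m],1),np.polyfit(a[m],p[m][:,2],1))
go([.5435,.088,.15],np.radians(-10.7)); print(robot.observe()["width"],robot.observe()["joint_pos"].round(2))
E
```

```text
t: 9.6
tool_pos: [0.5458, 0.09, 0.2509]
orientation: [-0.0, 0.771, 0.637, -0.0]
contact_force: [0.5, -1.0, 0.3]
width: 0.0515
finger_force: 0.0
poise 0.93 [125.5, 166.3, 175.2, 212.4] [0.408 0.087 0.047] [0.432 0.109 0.083]
poise 0.88 [234.0, 142.0, 268.8, 205.5] [0.546 0.101 0.135] [0.566 0.123 0.161]
beam 0.6 [204.8, 1.5, 300.2, 344.3] [0.533 0.033 0.116] [0.576 0.239 0.323]
poise_knob 0.91 [113.6, 82.0, 167.3, 130.7] [0.436 0.181 0.048] [0.452 0.212 0.083]
poise_knob 0.81 [120.1, 163.5, 174.4, 211.3] [0.408 0.087 0.045] [0.432 0.109 0.083]
knob 623 [0.5435 0.0897 0.158 ] [0.557 0.098 0.161] [0.53  0.079 0.15 ] ((543.28515625, 88.47430419921875), (16.984102249145508, 25.823528289794922), 79.54436492919922)
beam n 1424
[-0.00535339 -0.00027161] [0.11852275 0.09879049]
t 9.8 at [0.5462 0.09   0.2514] shift cm [-0.25 -0.22 10.14]
turn [ 0.01 -0.   -0.18]
turn [-0.0000e+00 -2.0000e-02  1.7982e+02]
0.05106439988592496 [ 0.05  0.14 -0.15  1.28  0.    1.81]
```

View pics/w3.png

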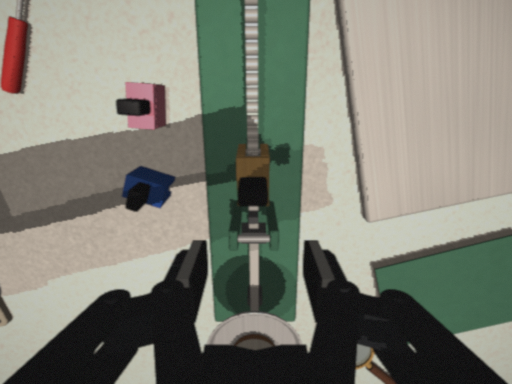

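The wrist view shows the brass poise grip at (253,190) between the fingers' line, with the beam running straight up the image. The blue and pink look-alikes at (148,187) and (146,105) are off the beam. I descend and pinch.

```bash
python3 -m crank '0 0 0 -.2 -.25 3 .6;0 0 0 -.2 -.25 6 .6;0 0 0 -.2 -.25 8.5 .6;0 0 0 -.2 -.25 10 .6;0 0 0 -.2 -.25 11 .6;0 0 0 -.2 -.25 11.5 .6;0 0 0 -.2 -.25 11.6 .6;0 0 0 -.2 -.25 11.6 .45;0 0 0 -.2 -.25 11.6 .35;0 0 0 -.2 -.25 11.6 .25;0 0 0 -.2 -.25 11.6 .25;0 0 0 -.2 -.25 11.6 .25' 20
```

```text
t: 11.0
tool_pos: [0.544, 0.0886, 0.1362]
orientation: [0.001, 0.771, 0.637, 0.001]
contact_force: [0.7, -0.1, 2.5]
width: 0.0256
finger_force: 24.3
```

```bash
python3 -m crank '0 0 0 0 0 -.1 .2;0 0 0 0 0 -.2 .2;0 0 0 0 0 -.22 .2' ; python3 -m crank '0 0 0 .15 0 -.02 .2;0 0 0 .3 0 -.04 .2;0 0 0 .5 0 -.06 .2;0 0 0 .5 0 -.06 .2'
```

```text
t: 11.3
tool_pos: [0.5424, 0.0887, 0.1368]
orientation: [-0.001, 0.771, 0.637, -0.001]
contact_force: [-0.7, 0.1, -2.5]
width: 0.0252
finger_force: 23.7
t: 11.7
tool_pos: [0.5442, 0.0938, 0.138]
orientation: [-0.0, 0.771, 0.637, -0.0]
contact_force: [0.6, 0.8, -2.2]
width: 0.0254
finger_force: 23.7
```

```bash
python3 -m crank '0 0 0 0 0 .1 .2;0 0 0 0 0 .2 .2;0 0 0 0 0 .2 .35;0 0 0 0 0 .2 .5;0 0 0 0 0 .2 .6;0 0 0 0 0 .2 .6;0 0 0 0 0 -2 .6;0 0 0 0 0 -6 .6;0 0 0 0 0 -8 .6;0 0 0 0 0 -8 .6'; cat > look.py <<'E'
from h import *
P=camera_params("wrist");im,d=capture("wrist")
p=pix2w("wrist",*np.nonzero(d>0)[::-1],d[d>0],P)
s=np.array([.5318,.0227]);th=np.radians(10.5)
e=np.array([np.sin(th),np.cos(th)]);f=np.array([e[1],-e[0]])
a=(p[:,:2]-s)@e;b=(p[:,:2]-s)@f
t=robot.observe()["tool_pos"];a0=(t[:2]-s)@e
m=(a>a0-.03)&(a<a0+.025)&(abs(b)<.02)&(p[:,2]>.139)&(p[:,2]<.175)
k=p[m];rr=cv2.minAreaRect((np.c_[a,b][m]*1000).astype(np.float32))
top=np.percentile(k[:,2],90);print("knob top a,b",rr,"z",top)
g=(a>a0+.04)&(a<.24)&(abs(b)<.008)&(p[:,2]>.075)&(p[:,2]<.145);sl=np.polyfit(a[g],p[g][:,2],1)[0]
print("slope",sl,"n",g.sum(),"Y of poise ~",rr[0][0]+47*sl)
w=s+e*rr[0][0]/1000+f*rr[0][1]/1000;print("knob xy",w.round(4));go([w[0],w[1],top-.025])
for c in ["scene","top"]:
    im,d=capture(c);p=pix2w(c,*np.nonzero(d>0)[::-1],d[d>0]);rgb=im[d>0].astype(int)
    a=(p[:,:2]-s)@e;b=(p[:,:2]-s)@f
    red=(rgb[:,0]>1.8*rgb[:,1])&(rgb[:,0]>60)&(a>.22)&(a<.32)&(abs(b)<.03)&(p[:,2]>.05)
    grn=(rgb[:,1]>1.3*rgb[:,0])&(a>.26)&(a<.31)&(abs(b)<.04)&(p[:,2]>.06)
    print(c,"red",red.sum(),p[red].mean(0).round(3) if red.any() else 0,p[red][:,2].max().round(3) if red.any() else 0,"green",grn.sum(),p[grn].mean(0).round(3) if grn.any() else 0)
    g=(a>.13)&(a<.25)&(abs(b)<.007)&(p[:,2]>.075)&(p[:,2]<.145);print(c,"slope",np.polyfit(a[g],p[g][:,2],1).round(4))
    if c=="scene":cv2.imwrite("ptr.png",cv2.resize(im[230:300,270:330],None,fx=8,fy=8,interpolation=cv2.INTER_CUBIC)[:,:,::-1])
E
python3 look.py
```

```text
t: 12.7
tool_pos: [0.5471, 0.0937, 0.2223]
orientation: [0.002, 0.771, 0.637, 0.003]
contact_force: [0.7, 1.2, 0.2]
width: 0.0516
finger_force: 0.0
knob top a,b ((74.64694213867188, -1.055856704711914), (17.396337509155273, 25.87057113647461), 0.3825659453868866) z 0.15898322451787772
slope 0.1163843223857356 n 1869 Y of poise ~ 80.11700529080144
knob xy [0.5444 0.0963]
t 12.75 at [0.5457 0.0936 0.22  ] shift cm [ 0.23 -0.22  8.61]
scene red 17 [0.573 0.287 0.138] 0.146 green 7 [0.57  0.295 0.083]
scene slope [0.1567 0.0891]
top red 3 [0.571 0.274 0.139] 0.139 green 2 [0.567 0.288 0.096]
top slope [0.2747 0.065 ]
```

```bash
python3 -m crank '0 0 0 .25 -.1 3 .6;0 0 0 .25 -.1 5.5 .6;0 0 0 .25 -.1 7.3 .6;0 0 0 .25 -.1 8.2 .6;0 0 0 .25 -.1 8.5 .6;0 0 0 .25 -.1 8.5 .6;0 0 0 .25 -.1 8.5 .4;0 0 0 .25 -.1 8.5 .25;0 0 0 .25 -.1 8.5 .2;0 0 0 .25 -.1 8.5 .2;0 0 0 .25 -.1 8.5 .2'; python3 -m crank '0 0 0 0 0 -.1 .2;0 0 0 -.02 0 -.2 .2;0 0 0 -.03 0 -.3 .2;0 0 0 -.03 0 -.3 .2'
```

```text
t: 13.95
tool_pos: [0.5446, 0.0963, 0.1341]
orientation: [0.001, 0.771, 0.637, 0.001]
contact_force: [0.0, 0.9, 2.8]
width: 0.0254
finger_force: 24.1
t: 14.35
tool_pos: [0.5427, 0.0957, 0.1354]
orientation: [-0.0, 0.771, 0.637, -0.001]
contact_force: [0.3, 0.8, -2.3]
width: 0.0256
finger_force: 23.5
```

```bash
python3 -m crank '0 0 0 .4 0 -.05 .2;0 0 0 .8 0 -.1 .2;0 0 0 1.2 -.01 -.14 .2;0 0 0 1.2 -.01 -.14 .2'; python3 -m crank '0 0 0 .6 0 -.07 .2;0 0 0 1.2 -.01 -.14 .2;0 0 0 1.8 -.01 -.21 .2;0 0 0 2.4 -.02 -.29 .2;0 0 0 2.4 -.02 -.29 .2'
```

```text
t: 14.75
tool_pos: [0.5458, 0.1084, 0.1374]
orientation: [-0.0, 0.771, 0.637, 0.0]
contact_force: [0.7, 0.0, -2.1]
width: 0.0255
finger_force: 23.5
t: 15.25
tool_pos: [0.5504, 0.1323, 0.1405]
orientation: [-0.0, 0.77, 0.638, 0.0]
contact_force: [0.2, -0.5, -2.7]
width: 0.0256
finger_force: 23.5
```

```bash
python3 -m crank '0 0 0 .6 0 -.07 .2;0 0 0 1.2 -.01 -.14 .2;0 0 0 1.8 -.01 -.21 .2;0 0 0 2.4 -.02 -.28 .2;0 0 0 3 -.02 -.35 .2;0 0 0 3.6 -.03 -.43 .2;0 0 0 4.2 -.03 -.5 .2;0 0 0 4.77 -.04 -.57 .2;0 0 0 4.77 -.04 -.57 .2'; python3 -m crank '0 0 0 .02 0 .1 .2;0 0 0 .03 0 .2 .2;0 0 0 .03 0 .28 .2;0 0 0 .03 0 .28 .35;0 0 0 .03 0 .28 .5;0 0 0 .03 0 .28 .6;0 0 0 .03 0 -2 .6;0 0 0 .03 0 -5 .6;0 0 0 .03 0 -8 .6;0 0 0 .03 0 -8 .6;0 0 0 .03 0 -8 .6;0 0 0 .03 0 -8 .6'; python3 look.py
```

```text
t: 16.15
tool_pos: [0.5589, 0.1791, 0.1461]
orientation: [-0.0, 0.77, 0.637, 0.0]
contact_force: [0.3, 0.1, -2.2]
width: 0.0255
finger_force: 23.5
t: 17.35
tool_pos: [0.558, 0.1783, 0.225]
orientation: [-0.0, 0.771, 0.637, -0.001]
contact_force: [0.3, 0.1, 0.2]
width: 0.0512
finger_force: 0.0
knob top a,b ((161.56671142578125, -2.236189842224121), (16.067659378051758, 25.770095825195312), 1.0336717367172241) z 0.15649503960918776
slope 0.03959732583719246 n 605 Y of poise ~ 163.4277857401293
knob xy [0.559 0.182]
t 17.4 at [0.5578 0.1782 0.2246] shift cm [0.4  0.08 9.31]
scene red 18 [0.573 0.288 0.117] 0.121 green 7 [0.57  0.299 0.084]
scene slope [-0.2011  0.1524]
top red 0 0 0 green 0 0
top slope [ 1.2067 -0.0531]
```

```bash
python3 -m crank '0 0 0 0 0 0 .6;0 0 0 0 0 0 .6;0 0 0 0 0 0 .6;0 0 0 0 0 0 .6;0 0 0 0 0 0 .6'; python3 look.py; cp ptr.png pics/ptr1.png
```

```text
t: 18.0
tool_pos: [0.5588, 0.1785, 0.2261]
orientation: [0.0, 0.771, 0.637, 0.0]
contact_force: [-0.1, 0.4, 0.4]
width: 0.0515
finger_force: 0.0
knob top a,b ((161.6442413330078, -2.1863632202148438), (16.071382522583008, 25.88661003112793), 0.8930172324180603) z 0.15621849293129078
slope 0.03810542879382664 n 601 Y of poise ~ 163.43519648631766
knob xy [0.5591 0.182 ]
t 18.05 at [0.5588 0.1785 0.2262] shift cm [ 0.35 -0.04  9.5 ]
scene red 18 [0.573 0.288 0.116] 0.12 green 6 [0.571 0.303 0.096]
scene slope [-0.1996  0.151 ]
top red 0 0 0 green 0 0
top slope [ 1.1309 -0.0426]
```

View pics/ptr1.png

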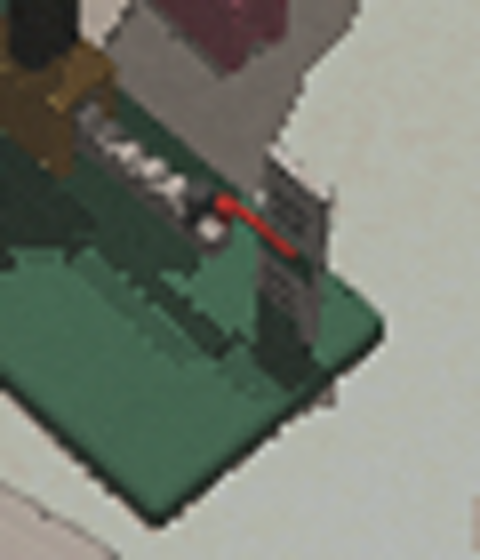

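Both the slope (about 0.04 rad) and the crop (red tip at (297,255), just above the band) say the pointer is one notch too high, so the poise must go one notch outward. I re-grip, follow the beam up to its stop, then draw 12 mm.

```bash
python3 -m crank '0 0 0 .35 0 3 .6;0 0 0 .35 0 6 .6;0 0 0 .35 0 8 .5;0 0 0 .35 0 9 .45;0 0 0 .35 0 9.4 .4;0 0 0 .35 0 9.4 .4;0 0 0 .35 0 9.4 .35;0 0 0 .35 0 9.35 .3;0 0 0 .35 0 9.3 .25;0 0 0 .35 0 9.3 .2;0 0 0 .35 0 9.3 .2'; python3 -m crank '0 .5 0 -.03 0 -.2 .2;0 1 0 -.06 0 -.4 .2;0 1.8 0 -.1 0 -.6 .2;0 2.5 0 -.13 0 -.8 .2;0 3.5 0 -.16 0 -1 .2;0 4.2 0 -.19 0 -1.2 .2;0 4.6 0 -.22 0 -1.4 .2;0 4.6 0 -.25 0 -1.55 .2;0 4.6 0 -.25 0 -1.55 .2'; python3 - <<'E'
from h import *
print(R().round(3))
im,d=capture("scene");p=pix2w("scene",*np.nonzero(d>0)[::-1],d[d>0]);rgb=im[d>0].astype(int)
s=np.array([.5318,.0227]);th=np.radians(10.5);e=np.array([np.sin(th),np.cos(th)]);f=np.array([e[1],-e[0]])
a=(p[:,:2]-s)@e;b=(p[:,:2]-s)@f
red=(rgb[:,0]>1.8*rgb[:,1])&(rgb[:,0]>60)&(a>.22)&(a<.32)&(abs(b)<.03)&(p[:,2]>.05);print(red.sum(),p[red].mean(0).round(3))
E
```

```text
t: 19.25
tool_pos: [0.56, 0.1822, 0.1337]
orientation: [0.0, 0.771, 0.637, 0.001]
contact_force: [-0.2, 0.2, 0.2]
width: 0.0257
finger_force: 22.1
t: 20.15
tool_pos: [0.5584, 0.1791, 0.1483]
orientation: [-0.026, 0.77, 0.636, 0.03]
contact_force: [-0.4, -0.1, -2.2]
width: 0.0255
finger_force: 21.8
[[ 0.188  0.982  0.014]
 [ 0.979 -0.189  0.078]
 [ 0.079 -0.001 -0.997]]
17 [0.573 0.285 0.138]
```

```bash
python3 -m crank '0 0 0 .4 0 -.015 .2;0 0 0 .8 0 -.03 .2;0 0 0 1.2 -.01 -.047 .2;0 0 0 1.2 -.01 -.047 .2;0 0 0 1.2 -.01 .08 .2;0 0 0 1.2 -.01 .2 .2'; python3 -m crank '0 0 0 0 0 .05 .3;0 0 0 0 0 .05 .4;0 0 0 0 0 .05 .5;0 0 0 0 0 .05 .6;0 0 0 0 0 -2 .6;0 -2 0 0 0 -5 .6;0 -4.6 0 0 0 -7 .6;0 -4.6 0 0 0 -7 .6;0 -4.6 0 0 0 -7 .6;0 -4.6 0 0 0 -7 .6;0 -4.6 0 0 0 -7 .6;0 -4.6 0 0 0 -7 .6'; python3 -m crank '0 0 0 0 0 0 .6;0 0 0 0 0 0 .6;0 0 0 0 0 0 .6;0 0 0 0 0 0 .6;0 0 0 0 0 0 .6'; python3 look.py; cp ptr.png pics/ptr2.png
```

```text
t: 20.8
tool_pos: [0.5611, 0.1914, 0.1476]
orientation: [-0.026, 0.77, 0.637, 0.031]
contact_force: [-0.2, -0.6, -0.7]
width: 0.0254
finger_force: 22.1
t: 22.0
tool_pos: [0.5593, 0.1855, 0.2161]
orientation: [-0.001, 0.771, 0.637, -0.001]
contact_force: [-0.7, -0.1, -0.0]
width: 0.0514
finger_force: 0.0
t: 22.5
tool_pos: [0.5601, 0.1859, 0.2174]
orientation: [0.0, 0.771, 0.637, 0.0]
contact_force: [-0.0, 0.2, 0.5]
width: 0.0512
finger_force: 0.0
knob top a,b ((174.6884765625, -2.5961713790893555), (16.67458152770996, 25.5435848236084), 0.21696197986602783) z 0.14932873452416215
slope -0.006178418203922209 n 477 Y of poise ~ 174.39809090691566
knob xy [0.5611 0.1949]
t 22.55 at [0.5601 0.1859 0.2174] shift cm [ 0.9  -0.07  9.31]
scene red 20 [0.573 0.288 0.105] 0.11 green 9 [0.571 0.297 0.101]
scene slope [-0.1845  0.1413]
top red 0 0 0 green 0 0
top slope [ 0.8837 -0.0243]
```

View pics/ptr2.png

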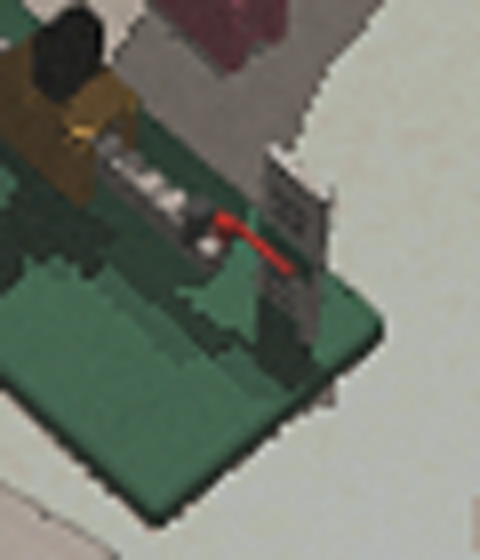

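```bash
python3 -m crank '0 0 0 0 0 -5 .6;0 0 0 -2 0 -10 .6;0 0 0 -6 0 -14 .6;0 0 0 -10 0 -14 .6;0 0 0 -10 0 -14 .6;0 0 0 -10 0 -14 .6;0 0 0 -10 0 -14 .6;0 0 0 -10 0 -14 .6;0 0 0 -10 0 -14 .6;0 0 0 -10 0 -14 .6'; python3 - <<'E'
from h import *
P=camera_params("wrist");im,d=capture("wrist")
p=pix2w("wrist",*np.nonzero(d>0)[::-1],d[d>0],P);rgb=im[d>0].astype(int)
s=np.array([.5318,.0227]);th=np.radians(10.5);e=np.array([np.sin(th),np.cos(th)]);f=np.array([e[1],-e[0]])
a=(p[:,:2]-s)@e;b=(p[:,:2]-s)@f+.0025
for lo,hi in((.05,.14),(.2,.25)):
    g=(a>lo)&(a<hi)&(abs(b)<.005)&(p[:,2]>.085)&(p[:,2]<.13);print(lo,g.sum(),np.median(p[g][:,2]) if g.any() else 0)
g=(((a>.05)&(a<.14))|((a>.2)&(a<.25)))&(abs(b)<.004)&(p[:,2]>.085)&(p[:,2]<.13);print("slope",np.polyfit(a[g],p[g][:,2],1))
red=(rgb[:,0]>1.8*rgb[:,1])&(rgb[:,0]>60)&(a>.22)&(a<.32)&(abs(b)<.03)&(p[:,2]>.05);print(red.sum(),p[red].mean(0).round(4) if red.any() else 0)
m=(np.hypot(p[:,0]-.507,p[:,1]+.106)<.06)&(p[:,2]>.12)&(p[:,2]<.16);print("pan z",np.percentile(p[m][:,2],[10,50]) if m.any() else 0)
S,ds=capture("scene")
S=cv2.resize(S[130:310,170:350],(600,600),interpolation=cv2.INTER_CUBIC);W=cv2.resize(im,(200*4,600))[:, 300:500] if 0 else None
save(S,"fin.png")
im2,d2=capture("top");q=pix2w("top",*np.nonzero(d2>0)[::-1],d2[d2>0])
m=(np.hypot(q[:,0]-.507,q[:,1]+.106)<.065)&(q[:,2]>.12)&(q[:,2]<.16);print("top pan",np.percentile(q[m][:,2],[10,50]));m=(np.hypot(q[:,0]-.507,q[:,1]+.106)<.04)&(q[:,2]>.2);print("cap",q[m].mean(0))
E
```

```text
t: 23.65
tool_pos: [0.5411, 0.0884, 0.3567]
orientation: [-0.0, 0.77, 0.638, -0.0]
contact_force: [-0.2, 0.0, 0.3]
width: 0.0508
finger_force: 0.0
0.05 406 0.09884154592932445
0.2 334 0.09857906742522377
slope [0.00763889 0.09753874]
0 0
pan z [0.14368296 0.14489633]
top pan [0.14331597 0.14684362]
cap [ 0.50554902 -0.10650125  0.22270831]
```

View pics/fin.png

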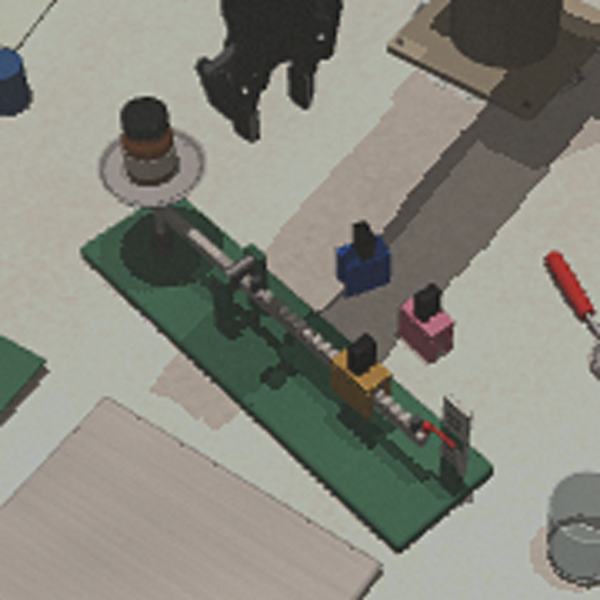

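The jar is upright at the pan's centre (148,150), the beam is level, the pointer is at the band (455,443) and the gripper is clear. I hand it in.

```bash
python3 -c "
from plant import job;print(job.close_job())"
```

```text
the job is handed in; nothing more can be done
None
```

The amber jar stands upright in the middle of the pan, the brass poise is seated nine notches out from the first notch (+108 mm), where the pointer rests in the green band, and the job was handed in at about 24 s with the arm clear of the scale (no verdict was returned).

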